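# Fish the peeler out from under the drying rack

### The job

The peeler has slid deep under the drying rack, where no hand can reach it. Use the cranked rod through the rack's open side to draw the peeler all the way out without touching it by hand while it is under there and without disturbing the cup and the tumbler on the rack. Then stand the rod back upright on the table, and lay the peeler in the wooden tray that already holds the bottle opener (not the one with the fork and spoon), flat on the tray's floor beside the opener.

Things in the scene. Friction and masses are not known exactly. Their poses are not given: they have to be found in the camera images.
- rack: Drying rack, fixed, 240 (its x) by 280 mm (its y), 66 mm high; origin on the table under its centre. 10 mm wooden panels close it down to the table on its -x, +x and +y sides; its -y side (y = -140 mm), to the robot's right, is open. Inside x = -110 to 110 mm, up to y = 130 mm. Deck of steel wires 24 mm apart: 51 mm free below, top at 60 mm; one sees through it, fingers do not pass.
- rod_grip (a point): Grip of the cranked rod, which stands loose on the table: a flat upright wooden bar 16 mm thick (its x), 34 mm wide (its y), top 102 mm above the underside, on a foot 36 x 36 x 14 mm. This point is the grip's middle, 70 mm above the underside; z up, +x along the steel shaft.
- rod: The same rod, 0.16 kg; origin on the underside, below the grip, same axes. From the foot a straight 10 mm steel shaft runs along +x, flat on the table, to x = 300 mm (axis), where it bends at a right angle into a toe of the same bar towards its -y; the toe's tip is 60 mm from the shaft's axis.
- peeler_centre (a point): Vegetable peeler, black handle, loose: 170 mm long (its x), 25 wide (its y), 18 high; this point is its centre, 9 mm above its underside. It starts flat under the rack, within 0.15 rad of the rack's y direction, centre 15 to 60 mm to the rack's +x side, so that the rack's -x half is free beside it; 25 mm or more are free beyond its far end.
- peeler: The same peeler; origin at the centre of its underside.
- tray_gadgets: Wooden tray that holds the bottle opener, fixed, 150 mm (its x) by 210 mm (its y), walls 6 mm thick and 24 mm high, floor 6 mm thick; origin on the table under its centre. The opener lies in the half towards its -x (nearer the robot), along its y; the half towards its +x is empty.
- tray_cutlery: Same tray holding a fork and a teaspoon, fixed; the two trays' places swap at random. Origin on the table under its centre.
- opener_centre (a point): Bottle opener with green handle, loose, 174 mm long (its x), 41 mm wide (its y), 20 mm high; this point is its centre.
- cup: Small brown stoneware cup, 67 x 94 mm, 58 mm high, loose on the rack's deck; origin at the centre of its underside.
- tumbler: Clear tumbler, 76 mm wide, 86 mm high, loose on the rack's deck; origin at the centre of its underside.

How it is judged:
By the outcome, as a careful person would: the job done as asked, in the order asked, and still so for the second after the job is handed in, with the robot touching nothing.
It also fails if it takes over 64 s, if anything falls off the work surface, if the arm or the gripper's body presses on something with over 40 N, if the wrist force passes 120 N, or if a joint passes its speed limit or range.

### The arm

A 6-joint arm with a two-finger parallel gripper is mounted at the origin on a cart in front of the work surface, level with it; the furniture and walls round the work are solid. World frame = base frame: x ahead of the robot, y to its left, z up, the work surface at z = 0. Lengths are in mm, angles in rad, forces in N, time in s.
With the tool pointing down it reaches from about 300 to 775 mm from the base axis. Payload 14.6 kg.
Tool frame: the origin (TCP) lies between the finger pads; the fingertips stand 11 mm ahead of it and the grasp point (between the pads) lies 8 mm behind it; z points along the fingers, y is the direction in which the jaws open and shut (so a half turn about z gives the same grasp; the last joint's range is limited). The gripper opens to 94 mm and grips with 3 to 60 N. Pads are 16 mm wide; open, the fingers measure 119 mm over their backs; the gripper's body (75 mm by 177 mm) begins 78 mm behind the grasp point.
Start: joints at [1.267, 0.3, 1.521, -0, 1.321, -0.067], TCP at [129.024, 534.642, 216.446] pointing down, gripper open.
Joint ranges: [-3.03, 3.03], [-0.79, 2.21], [0.23, 2.52], [-1.04, 4.18], [0, 3.07], [-2.55, 2.55]. Speed limits (rad/s): [2.22, 2.22, 2.57, 3.14, 3.14, 3.14].

### API

Orientations are given as [roll, pitch, yaw] about the fixed x, y, z axes, in that order (R = Rz(yaw) Ry(pitch) Rx(roll)).
In Python, from cell import * gives the robot as it stands.
- The arm moves only by the tool arm_command, never from a script. Its argument "deltas" is a list of rows, each an object with "xyz": the shift along the world's x, y, z in m, a list of three; "turn": the turn, a rotation vector about the world's x, y, z in rad, a list of three. A call has 1 to 12 rows; each row shifts and turns the commanded pose from where the row before left it; what a row does not reach is not made up. A row lasts 1/8 s, in which the tool goes at most 62.5 mm and 10.7 degrees, less where a joint would pass 70% of its speed; a pose out of reach is approached as far as the arm can. A call with a gripper value outside its range is refused whole. "gripper" is the closure, from 0 (fully open) to 1 (shut), set as the call begins (left out, the last holds). The fingers move at their own pace and stop on an object; "force" is the grip in N (left out, the last holds). Time passes only in rows, so rows that do not move let the fingers close. It gives the time, the measured TCP pose, the force and the opening at its end, in the units of the state.
- read_state(): the state, without advancing time (a new reading comes with each control period).
- camera(name): name is "scene" or "top" or "wrist"; returns a dict with "color" (480x640x3 uint8, red, green, blue), "fx", "fy", "cx", "cy" (pixels), "rvec" (rotation vector, rad) and "tvec" (3), from world to camera coordinates, as OpenCV has them; the wrist camera has in their place "mount" (4x4, takes a point from camera to tool coordinates, whose origin is the TCP and whose axes are the flange's). Camera axes: x right, y down, z forward; pixel columns grow to the right and rows downward; lengths in mm; the calibration is good to about 2 mm. A picture is of the moment at which its call begins: read the wrist's pose just before it. There is no depth.
- sign_off(): hands the job in, once; it reports no verdict.
The state is a dict: "clock": time; "joints": joint angles; "qd": joint speeds; "effort": joint torques, N m; "eef_pos": TCP position; "eef_rot": TCP orientation; "wrist_force": force on the tool from outside, world axes, zero at the start; "moment": the same for the moment, N m; "finger_gap": finger opening in mm.
Only numpy, scipy, OpenCV 4.12 (cv2) and the standard library are available. Lean on these libraries where they do the work, as an engineer would, in place of code of your own. Each camera call takes 0.05 s, during which the arm holds its last target.

## Working session

There is one attempt and no reset: what is moved stays moved. The work goes in short steps, Python scripts to look and compute and a tool call to move; the robot and the scene stay as the last step left them, time stands still between calls to the robot, and variables do not carry over. Pictures are saved under pics/ and viewed, and the job is handed in when it is done.

Besides the shell and the picture viewer there is one more tool, called after "Call:" as name([rows], argument=value, ...), one row to a line, values as JSON. arm_command: Moves the arm, as the interface text tells. Its arguments: {"type":"object","properties":{"deltas":{"type":"array","items":{"type":"object","properties":{"xyz":{"type":"array","items":{"type":"number"}},"turn":{"type":"array","items":{"type":"number"}}}}},"gripper":{"type":"number"},"force":{"type":"number"}},"required":["deltas"]}

```bash
mkdir -p pics; ls
python3 - <<'E'
from cell import *
import cv2
s=read_state();print(s)
for n in ["scene","top"]:
    c=camera(n);cv2.imwrite(f"pics/{n}0.png",c["color"][:,:,::-1])
    print(n,{k:v for k,v in c.items() if k!="color"})
E
```

```text
pics
{'clock': 0.0, 'joints': array([ 1.26739819e+00,  3.00447768e-01,  1.52159131e+00, -1.63735859e-05,
        1.32069433e+00, -6.65901909e-02]), 'qd': array([ 8.83316778e-04,  4.71232460e-04, -3.39462022e-04, -8.03264735e-07,
       -6.16726939e-04, -1.44679703e-03]), 'effort': array([ 1.16140742e-03, -5.31801081e+01, -3.52733409e+01,  7.09695392e-02,
        2.44496902e-02, -8.05746731e-05]), 'eef_pos': array([128.95624261, 534.40780549, 215.89479507]), 'eef_rot': array([-3.14045337e+00, -6.00825611e-05,  2.90478873e+00]), 'wrist_force': array([-0.27653139, -0.26226943, -0.39378568]), 'moment': array([ 0.01479527, -0.01449378,  0.00022036]), 'finger_gap': 93.62036593355683}
scene {'fx': 561.5342536521574, 'fy': 561.5342536521574, 'cx': 321.9297781618894, 'cy': 232.30515195343148, 'rvec': array([ 2.04872301, -0.48309173,  0.3083076 ]), 'tvec': array([-461.28782263,  206.53913043, 1273.80719249])}
top {'fx': 624.1649745493986, 'fy': 624.1649745493986, 'cx': 316.9001173415027, 'cy': 244.86766963021702, 'rvec': array([ 2.16814681, -2.19843845,  0.03492959]), 'tvec': array([  65.50638711,  535.02027867, 1441.83346194])}
```

View pics/scene0.png

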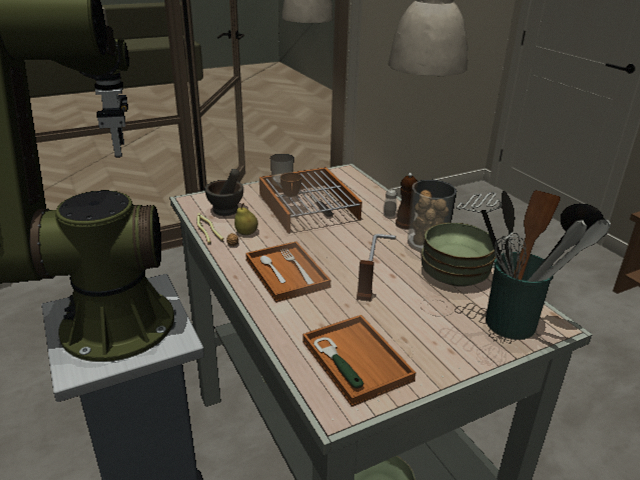

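View pics/top0.png

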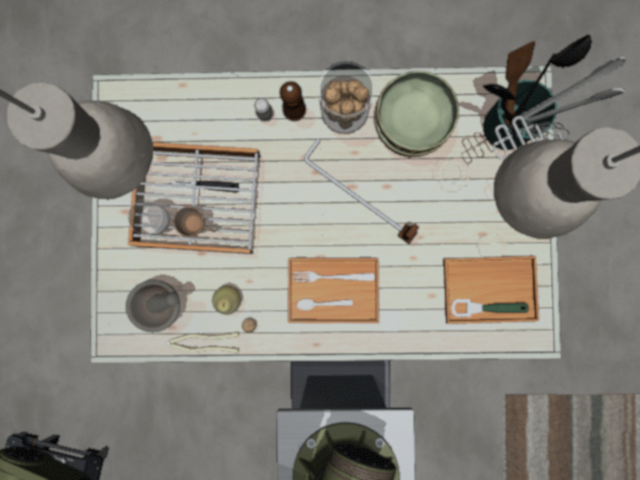

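The top view has the rack at left (130–258, 143–252) and the rod's shaft from (408,232) to (307,157), with the toe running to (318,140). The gadget tray is at right (445–537, 257–322), and the peeler's dark handle is at about (218,186). I'll zoom in to measure these.

```bash
cat > h.py <<'E'
from cell import *
import cv2, numpy as np
from scipy.spatial.transform import Rotation as Ro
def cam(n):
    s=read_state() if n=="wrist" else None
    c=camera(n)
    c["K"]=np.array([[c["fx"],0,c["cx"]],[0,c["fy"],c["cy"]],[0,0,1.]])
    if n=="wrist":
        T=np.eye(4);T[:3,:3]=Ro.from_euler("xyz",s["eef_rot"]).as_matrix();T[:3,3]=s["eef_pos"]
        W=T@np.array(c["mount"]);c["Rcw"]=W[:3,:3];c["o"]=W[:3,3]
    else:
        R=cv2.Rodrigues(c["rvec"])[0];c["Rcw"]=R.T;c["o"]=-R.T@c["tvec"]
    return c
def ray(c,u,v,z):
    d=c["Rcw"]@np.linalg.inv(c["K"])@np.array([u,v,1.]);o=c["o"]
    return o+d*(z-o[2])/d[2]
def proj(c,P):
    P=np.atleast_2d(P);q=(P-c["o"])@c["Rcw"];q=q@c["K"].T
    return q[:,:2]/q[:,2:]
def crop(c,x0,y0,x1,y1,f,name):
    im=cv2.resize(c["color"][y0:y1,x0:x1],None,fx=f,fy=f,interpolation=cv2.INTER_CUBIC)
    cv2.imwrite("pics/"+name,im[:,:,::-1])
E
python3 - <<'E'
from h import *
c=cam("top")
crop(c,120,130,270,260,5,"t_rack.png")
crop(c,290,130,440,260,5,"t_rod.png")
crop(c,430,245,560,335,6,"t_tray.png")
s=cam("scene")
crop(s,250,150,400,240,5,"s_rack.png")
crop(s,340,220,420,310,6,"s_rod.png")
for u,v in [(130,245),(258,150),(258,251),(408,232),(307,157),(318,140)]: print(u,v,ray(c,u,v,0),ray(c,u,v,60))
E
```

```text
130 245 [542.80763262 502.24967584   0.        ] [539.30834606 482.83201327  60.        ]
258 150 [765.11320864 195.7828098    0.        ] [752.53785947 188.87726012  60.        ]
258 251 [524.20555657 197.75498644   0.        ] [521.46573638 190.76891877  60.        ]
408 232 [ 563.91751906 -156.42964557    0.        ] [ 559.55637985 -148.95542865   60.        ]
307 157 [746.21879478  79.16766258   0.        ] [734.41484723  77.02315577  60.        ]
318 140 [786.58121313  52.46881711   0.        ] [773.12939043  51.4143432   60.        ]
```

View pics/t_rack.png

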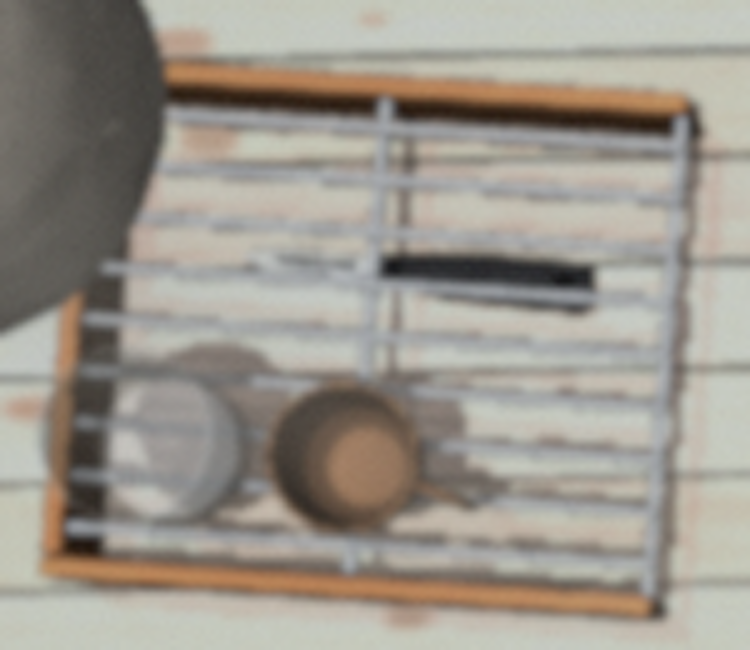

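View pics/t_rod.png

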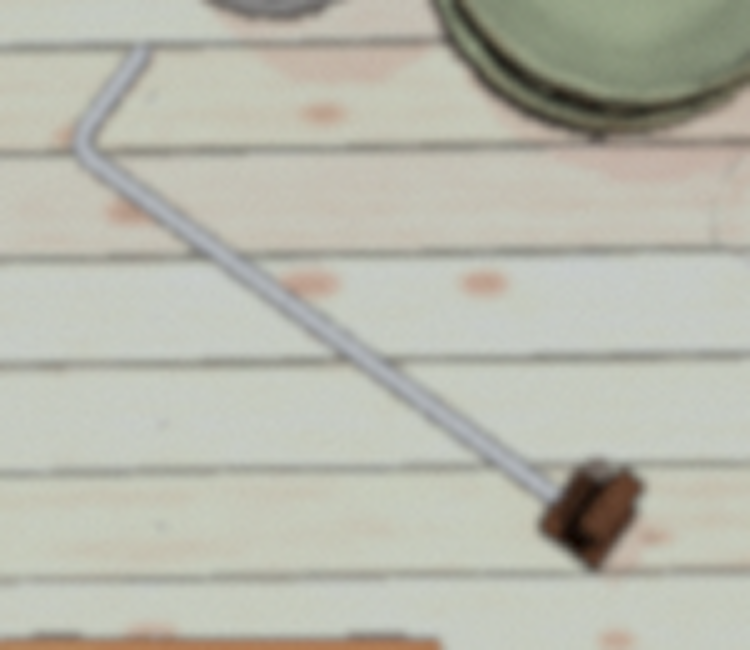

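View pics/t_tray.png

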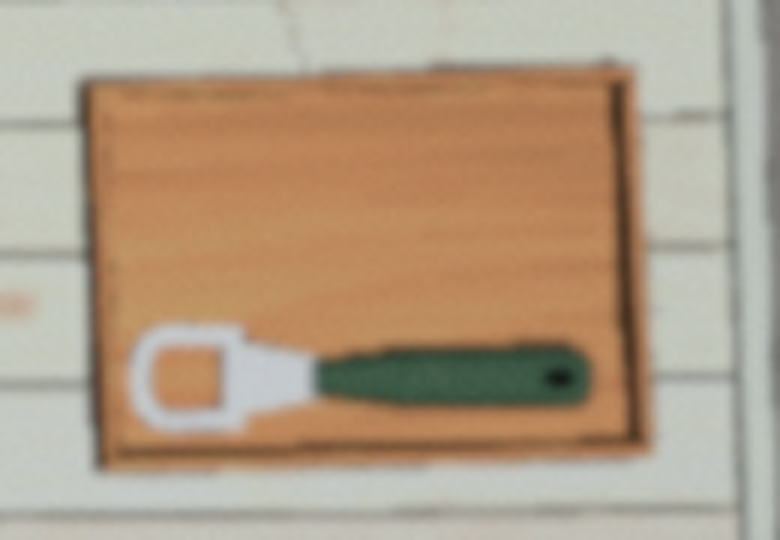

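View pics/s_rack.png

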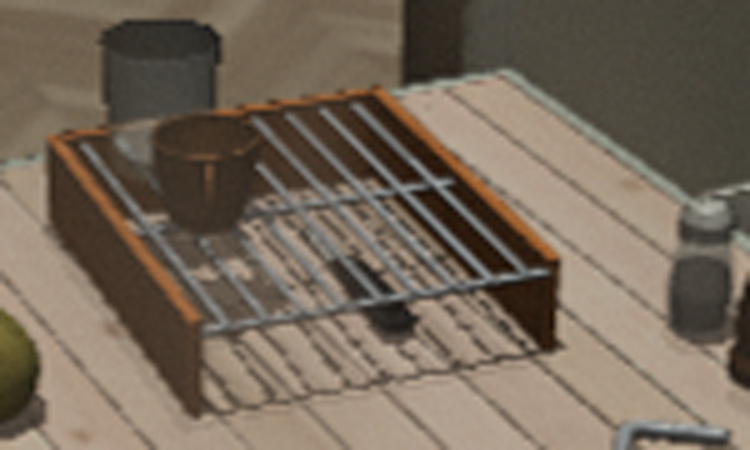

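View pics/s_rod.png

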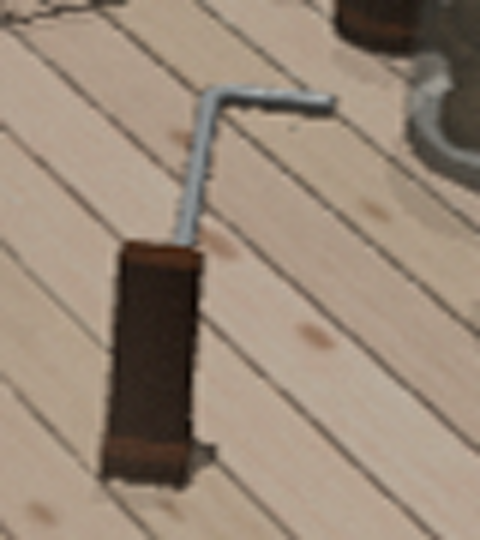

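Run:
```python
from h import *
c=cam("top"); s=cam("scene")
def t(u,v,x0,y0,f,z,cc=c): return ray(cc,x0+(u+.5)/f-.5,y0+(v+.5)/f-.5,z)
R=lambda u,v,z:t(u,v,120,130,5,z)
a=R(690,95,66);b=R(655,612,66);d=R(45,575,66)
print("rack corners +x-y,-x-y,-x+y",a,b,d, np.linalg.norm((a-b)[:2]),np.linalg.norm((d-b)[:2]))
ux=(a-b)[:2];print("ang", np.arctan2(ux[1],ux[0]),np.arctan2(*(-(d-b)[:2]*[1,-1])[::1]))
cen=(a+d)/2;print("cen",cen)
# scene ones
S=lambda u,v,z:t(u,v,250,150,5,z,s)
print("scene rack: +x-y top",S(558,262,66),"bottom",S(555,350,0),"-x-y top",S(203,325,66),"bot",S(197,415,0),"-x+y",S(48,138,66),"+x+y",S(378,90,66))
print("peeler handle end",R(593,285,9),"joint",R(385,267,9),"blade end",R(255,262,9))
print("scene peeler handle end",S(402,320,9),"handle start",S(345,262,9))
O=lambda u,v,z:t(u,v,290,130,5,z)
print("rod bend",O(82,143,5),"tip",O(146,48,5),"shaft@foot",O(550,495,5),"foot", O(590,515,7))
print("grip top corners",O(632,470,102),O(592,568,102),O(643,490,102))
P=lambda u,v,z:t(u,v,340,220,6,z,s)
print("scene rod bend",P(212,98,5),"tip",P(335,102,5),"griptop",[P(*q,102) for q in [(122,243),(203,247),(118,262),(200,262)]])
G=lambda u,v,z:t(u,v,430,245,6,z)
print("tray outer",[G(*q,24) for q in [(85,80),(632,68),(652,452),(100,468)]])
```

```text
rack corners +x-y,-x-y,-x+y [754.51453822 189.07293777  66.        ] [519.17173822 206.82529466  66.        ] [539.91330798 484.08994045  66.        ] 236.01139736293226 278.03937944963883
ang -0.075289327837137 -0.07466876158638394
cen [647.2139231  336.58143911  66.        ]
scene rack: +x-y top [744.7462121  184.50311197  66.        ] bottom [751.98531837 193.18155329   0.        ] -x-y top [518.64714869 201.05385834  66.        ] bot [519.82695467 213.36949006   0.        ] -x+y [534.53990802 479.64914922  66.        ] +x+y [766.61518824 460.46714725  66.        ]
peeler handle end [676.75395711 242.34625037   9.        ] joint [686.96772806 341.04632214   9.        ] blade end [690.38735403 402.91816542   9.        ]
scene peeler handle end [676.83360798 252.98251437   9.        ] handle start [680.96418184 339.07004344   9.        ]
rod bend [742.40833118  81.39482596   5.        ] tip [787.34306078  50.45762519   5.        ] shaft@foot [ 571.84576401 -136.3235106     5.        ] foot [ 562.014059   -154.59398335    7.        ]
grip top corners [ 574.69098067 -161.58674706  102.        ] [ 531.94010755 -143.20513318  102.        ] [ 565.83027615 -166.19719378  102.        ]
scene rod bend [733.94437265  81.69107624   5.        ] tip [786.02911016  52.9256496    5.        ] griptop [array([ 545.69378017, -140.94170339,  102.        ]), array([ 573.29233713, -157.28793424,  102.        ]), array([ 537.19548423, -152.23390684,  102.        ]), array([ 566.43566076, -166.12068864,  102.        ])]
tray outer [array([ 501.01589516, -234.39104454,   24.        ]), array([ 502.69155391, -443.25673312,   24.        ]), array([ 356.19151419, -446.14856357,   24.        ]), array([ 352.57825961, -236.51655842,   24.        ])]
```

Call:
arm_command([
  {"xyz": [0.031, -0.05, 0.005], "turn": [0, 0, -0.04]},
  {"xyz": [0.031, -0.05, 0.005], "turn": [0, 0, -0.04]},
  {"xyz": [0.031, -0.05, 0], "turn": [0, 0, -0.04]},
  {"xyz": [0.031, -0.05, 0], "turn": [0, 0, -0.04]},
  {"xyz": [0.031, -0.05, 0], "turn": [0, 0, -0.04]},
  {"xyz": [0.031, -0.05, 0], "turn": [0, 0, -0.04]},
  {"xyz": [0.031, -0.05, 0], "turn": [0, 0, -0.04]},
  {"xyz": [0.031, -0.05, 0], "turn": [0, 0, -0.04]},
  {"xyz": [0.031, -0.05, 0], "turn": [0, 0, -0.04]},
  {"xyz": [0.031, -0.05, 0], "turn": [0, 0, -0.04]},
  {"xyz": [0.031, -0.05, 0], "turn": [0, 0, -0.03]},
  {"xyz": [0.031, -0.05, 0]},
], gripper=0)

```text
validation failed for argument at $.de...
```

Call:
arm_command([
  {"xyz": [0.028, -0.044, -0.005]},
  {"xyz": [0.028, -0.044, -0.005]},
  {"xyz": [0, 0, 0]},
])

```text
validation failed for argument at $.de...
```

Run:
```python
from h import *
s=read_state();print(s["clock"],s["eef_pos"],s["eef_rot"],s["joints"])
c=cam("wrist");crop(c,0,0,640,480,1,"w1.png");print(c["o"],c["mount"])
cv2.imwrite("pics/w1.png",c["color"][:,:,::-1])
```

```text
0.3 [129.03135578 534.56762542 216.27769628] [-3.14123323e+00 -7.05451993e-07  2.90477461e+00] [ 1.26735805e+00  3.00078962e-01  1.52116459e+00 -2.39690487e-05
  1.32070778e+00 -6.66142959e-02]
[ 61.02890827 550.47961886 383.33918348] [[-4.42398838e-04 -9.69654791e-01 -2.44477793e-01  6.98377008e+01]
 [ 9.99999895e-01 -4.57853487e-04  6.38518045e-06 -5.46265699e-01]
 [-1.18126431e-04 -2.44477764e-01  9.69654892e-01 -1.67061252e+02]
 [ 0.00000000e+00  0.00000000e+00  0.00000000e+00  1.00000000e+00]]
```

View pics/w1.png

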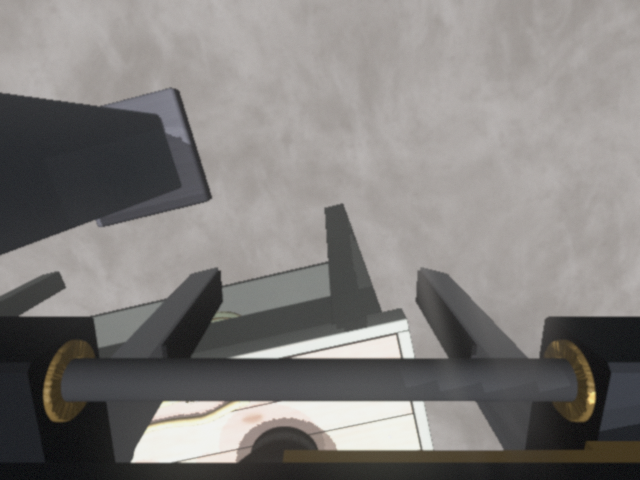

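Every row seems to need both fields. The wrist view shows the fingers at the bottom, at about (190,300) and (450,300).

Call:
arm_command([
  {"xyz": [0.031, -0.05, 0.005], "turn": [0, 0, -0.04]},
  {"xyz": [0.031, -0.05, 0.005], "turn": [0, 0, -0.04]},
  {"xyz": [0.031, -0.05, 0], "turn": [0, 0, -0.04]},
  {"xyz": [0.031, -0.05, 0], "turn": [0, 0, -0.04]},
  {"xyz": [0.031, -0.05, 0], "turn": [0, 0, -0.04]},
  {"xyz": [0.031, -0.05, 0], "turn": [0, 0, -0.04]},
  {"xyz": [0.031, -0.05, 0], "turn": [0, 0, -0.04]},
  {"xyz": [0.031, -0.05, 0], "turn": [0, 0, -0.04]},
  {"xyz": [0.031, -0.05, 0], "turn": [0, 0, -0.04]},
  {"xyz": [0.031, -0.05, 0], "turn": [0, 0, -0.04]},
  {"xyz": [0.031, -0.05, 0], "turn": [0, 0, -0.03]},
  {"xyz": [0.031, -0.05, 0], "turn": [0, 0, 0]},
], gripper=0)

```text
clock: 1.85
eef_pos: [501.8, -67.3, 226.6]
eef_rot: [3.141, 0.0, 2.474]
wrist_force: [1.5, 2.1, 0.2]
finger_gap: 94.1
```

Call:
arm_command([
  {"xyz": [0.028, -0.044, -0.005], "turn": [0, 0, 0]},
  {"xyz": [0.028, -0.044, -0.005], "turn": [0, 0, 0]},
  {"xyz": [0, 0, 0], "turn": [0, 0, 0]},
])

```text
clock: 2.22
eef_pos: [557.5, -155.7, 214.9]
eef_rot: [-3.141, -0.002, 2.472]
wrist_force: [-0.1, 0.5, 0.4]
finger_gap: 93.5
```

Run:
```python
from h import *
s=read_state();print(s["clock"],s["eef_pos"],s["eef_rot"],s["joints"])
c=cam("wrist");print(c["o"])
cv2.imwrite("pics/w2.png",c["color"][:,:,::-1])
```

```text
2.225 [ 557.45461671 -155.70933885  214.93414299] [-3.14079495e+00 -1.74277758e-03  2.47197043e+00] [-3.35575275e-01  3.66503585e-01  1.43620619e+00 -1.87133999e-04
  1.34079086e+00 -1.23670724e+00]
[ 502.98190856 -112.76688654  382.11791886]
```

View pics/w2.png

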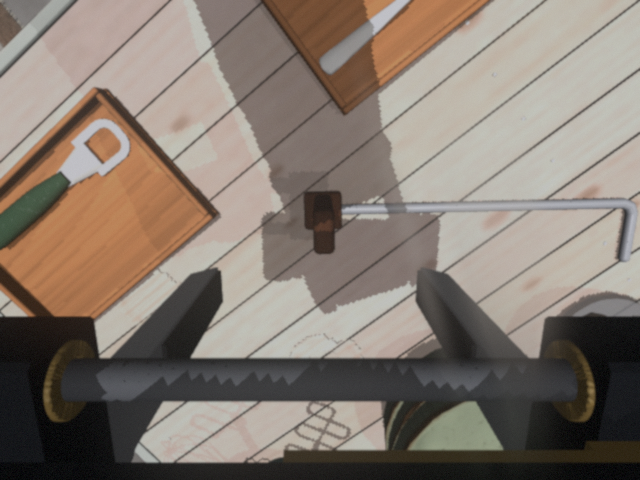

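The wrist view shows the shaft from (345,210) to (627,204), the toe tip at (626,260), and the grip top at about x 315–333 with its lower edge near v=253.

Run:
```python
from h import *
c=cam("wrist")
crop(c,290,170,360,270,6,"w2z.png")
A=ray(c,350,210,5);B=ray(c,627,204,5);T=ray(c,626,259,5)
d=(B-A)[:2];a=np.arctan2(d[1],d[0]);print(A,B,T,"ang",a, "toe",np.linalg.norm((T-B)[:2]))
o=B[:2]-300*np.array([np.cos(a),np.sin(a)]);print("origin",o)
for q in [(315,253),(333,253),(323,238)]: print(ray(c,*q,102))
print(ray(c,323,210,14))
```

```text
[ 575.87688762 -130.76701713    5.        ] [737.33339807  82.96128625   5.        ] [786.94822054  55.9209797    5.        ] ang 0.9238298459062063 toe 56.504944801054
origin [ 556.50279122 -156.41350696]
[ 566.6663473  -165.69565825  102.        ]
[ 574.94128997 -155.22866545  102.        ]
[ 561.31543707 -153.94410834  102.        ]
[ 558.25801462 -150.37363188   14.        ]
```

View pics/w2z.png

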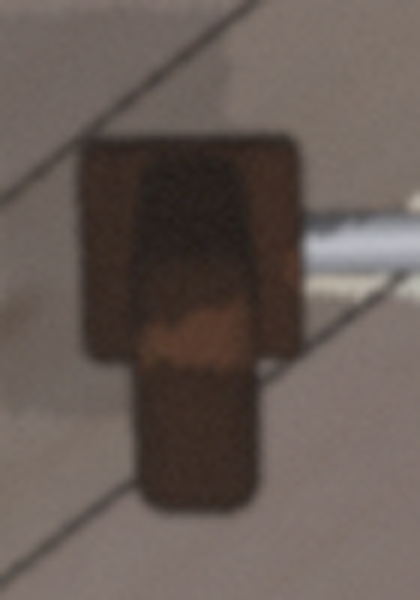

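Call:
arm_command([
  {"xyz": [0, 0.002, -0.05], "turn": [0, 0, 0.02]},
  {"xyz": [0, 0, -0.05], "turn": [0, 0, 0]},
  {"xyz": [0, 0, -0.035], "turn": [0, 0, 0]},
  {"xyz": [0, 0, -0.015], "turn": [0, 0, 0]},
  {"xyz": [0, 0, 0], "turn": [0, 0, 0]},
], gripper=0)

```text
clock: 2.95
eef_pos: [557.0, -150.8, 66.8]
eef_rot: [-3.142, -0.0, 2.496]
wrist_force: [-0.4, -1.3, 0.7]
finger_gap: 93.8
```

Call:
arm_command([
  {"xyz": [0, 0, 0], "turn": [0, 0, 0]},
  {"xyz": [0, 0, 0], "turn": [0, 0, 0]},
  {"xyz": [0, 0, 0], "turn": [0, 0, 0]},
  {"xyz": [0, 0, 0], "turn": [0, 0, 0]},
  {"xyz": [0, 0, 0], "turn": [0, 0, 0]},
  {"xyz": [0, 0, 0], "turn": [0, 0, 0]},
], gripper=1, force=50)

```text
clock: 3.7
eef_pos: [557.0, -151.4, 66.4]
eef_rot: [-3.142, 0.0, 2.495]
wrist_force: [0.3, -0.3, 0.1]
finger_gap: 37.2
```

Call:
arm_command([
  {"xyz": [0, 0, 0], "turn": [0, 0, 0]},
  {"xyz": [0, 0, 0], "turn": [0, 0, 0]},
  {"xyz": [0, 0, 0], "turn": [0, 0, 0]},
  {"xyz": [0, 0, 0], "turn": [0, 0, 0]},
])

```text
clock: 4.2
eef_pos: [557.0, -151.3, 66.4]
eef_rot: [-3.142, -0.0, 2.495]
wrist_force: [0.5, 0.8, -0.2]
finger_gap: 16.0
```

Call:
arm_command([
  {"xyz": [0, 0, 0.01], "turn": [0, 0, 0]},
  {"xyz": [0, 0, 0], "turn": [0, 0, 0.1]},
  {"xyz": [0, 0.003, 0], "turn": [0, 0, 0.12]},
  {"xyz": [0, 0.005, 0], "turn": [0, 0, 0.12]},
  {"xyz": [0, 0.005, 0], "turn": [0, 0, 0.12]},
  {"xyz": [0.002, 0.005, 0], "turn": [0, 0, 0.11]},
  {"xyz": [0, 0.004, 0], "turn": [0, 0, 0]},
  {"xyz": [0, 0, 0], "turn": [0, 0, 0]},
])

```text
clock: 5.2
eef_pos: [559.1, -129.2, 76.7]
eef_rot: [-3.141, 0.0, 3.063]
wrist_force: [-0.1, 0.6, -2.8]
finger_gap: 15.9
```

Run:
```python
from h import *
s=read_state();print(s["clock"],s["eef_pos"],s["eef_rot"],s["joints"])
c=cam("scene");crop(c,240,140,420,310,4,"s3.png")
c=cam("top");crop(c,120,130,440,260,2.5,"t3.png")
```

```text
5.2 [ 559.06405814 -129.21366878   76.73075277] [-3.14148063e+00  2.27880813e-04  3.06266772e+00] [-2.90937066e-01  5.01268854e-01  1.58680950e+00 -7.08355084e-05
  1.05326795e+00 -1.78277341e+00]
```

View pics/s3.png

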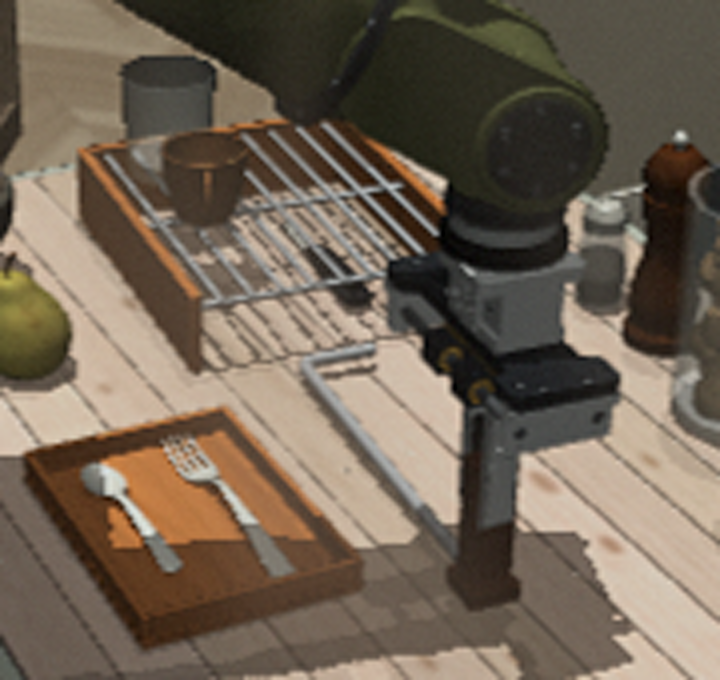

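View pics/t3.png

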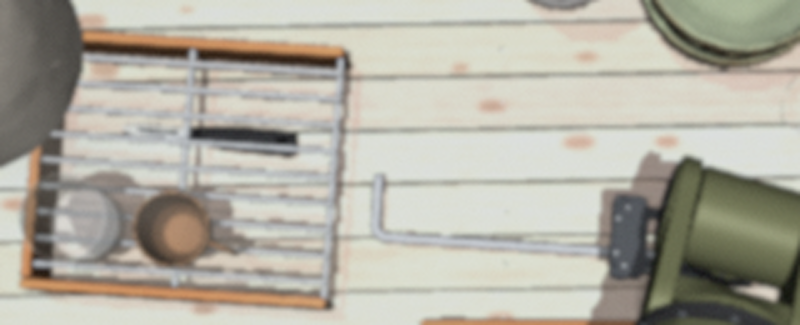

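Call:
arm_command([
  {"xyz": [0.002, 0.025, -0.003], "turn": [0, 0, 0]},
  {"xyz": [0.003, 0.04, 0], "turn": [0, 0, 0]},
  {"xyz": [0.003, 0.04, 0], "turn": [0, 0, 0]},
  {"xyz": [0.003, 0.04, 0], "turn": [0, 0, 0]},
  {"xyz": [0.003, 0.04, 0], "turn": [0, 0, 0]},
  {"xyz": [0.003, 0.04, 0], "turn": [0, 0, 0]},
  {"xyz": [0.003, 0.035, 0], "turn": [0, 0, 0]},
  {"xyz": [0.001, 0.019, 0], "turn": [0, 0, 0]},
  {"xyz": [0, 0, 0], "turn": [0, 0, 0]},
  {"xyz": [0, 0, 0], "turn": [0, 0, 0]},
])

```text
clock: 6.55
eef_pos: [580.1, 148.5, 73.4]
eef_rot: [-3.141, -0.0, 3.064]
wrist_force: [-0.2, -0.1, -1.4]
finger_gap: 15.6
```

Run:
```python
from h import *
s=read_state();print(s["clock"],s["eef_pos"],s["eef_rot"],s["joints"],s["wrist_force"])
c=cam("scene");crop(c,240,140,400,260,5,"s4.png")
c=cam("top");crop(c,120,130,280,260,4.6,"t4.png")
```

```text
6.55 [580.05135362 148.50241993  73.37501155] [-3.14136125e+00 -1.94989495e-04  3.06370362e+00] [ 1.89542733e-01  5.54843413e-01  1.51144819e+00 -1.95090677e-04
  1.07555027e+00 -1.30327184e+00] [-0.18707126 -0.06115492 -1.41482565]
```

View pics/s4.png

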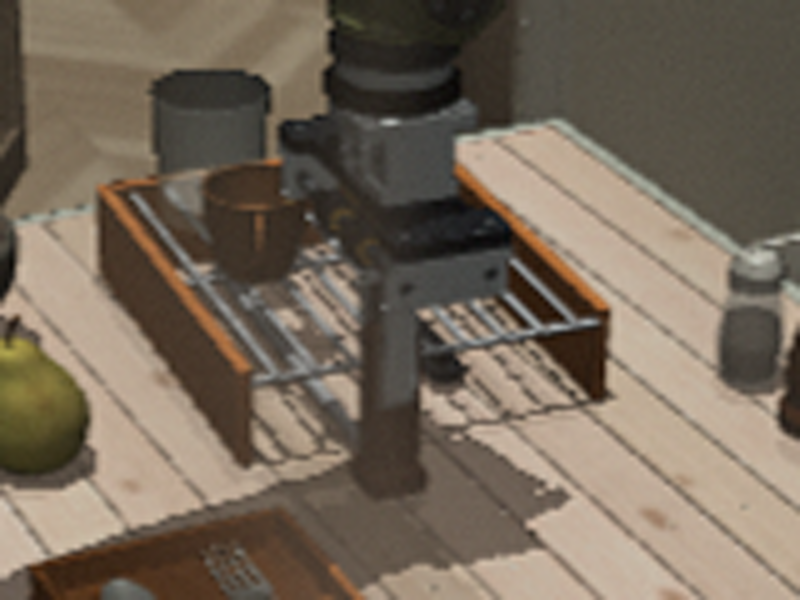

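View pics/t4.png

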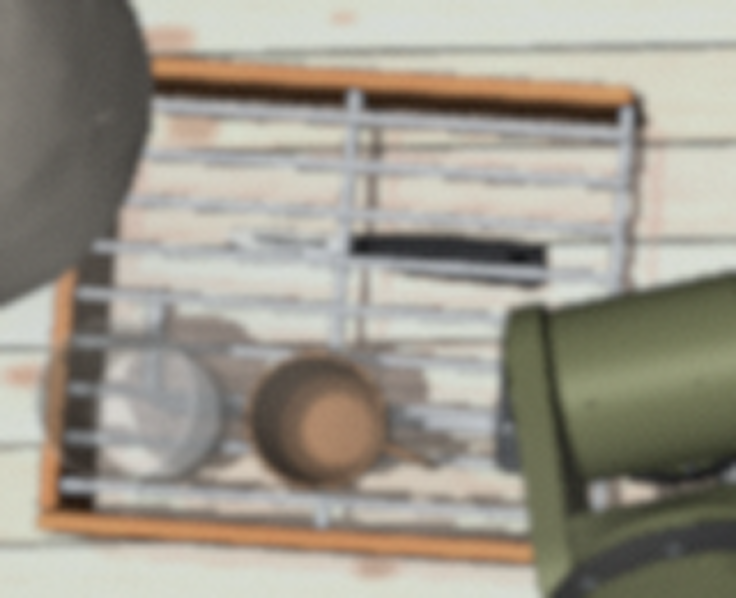

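The toe tip shows through the deck at about (160,300), clear beyond the blade end at about (238,243). Next I lower the rod, shift it towards +x and look again.

Call:
arm_command([
  {"xyz": [0, 0, -0.006], "turn": [0, 0, 0]},
  {"xyz": [0.015, -0.001, 0], "turn": [0, 0, 0]},
  {"xyz": [0.02, -0.0015, 0], "turn": [0, 0, 0]},
  {"xyz": [0.02, -0.0015, 0], "turn": [0, 0, 0]},
  {"xyz": [0.007, -0.0005, 0], "turn": [0, 0, 0]},
  {"xyz": [0, 0, 0], "turn": [0, 0, 0]},
  {"xyz": [0, 0, 0], "turn": [0, 0, 0]},
])

```text
clock: 7.52
eef_pos: [641.5, 145.2, 67.3]
eef_rot: [-3.141, -0.0, 3.065]
wrist_force: [0.1, -0.3, -1.2]
finger_gap: 15.9
```

Run:
```python
from h import *
s=read_state();print(s["clock"],s["eef_pos"],s["eef_rot"],s["wrist_force"])
c=cam("top");crop(c,120,130,280,260,4.6,"t5.png")
```

```text
7.525 [641.45640516 145.16398668  67.33072865] [-3.14148872e+00 -4.48775396e-04  3.06488790e+00] [ 0.13289808 -0.28654793 -1.22882255]
```

View pics/t5.png

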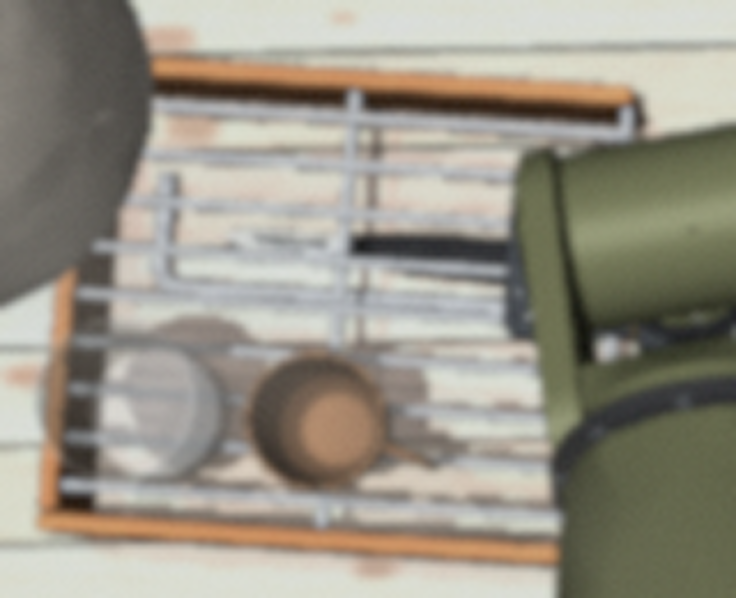

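The toe lies at u≈163, spanning v 175–285 beyond the blade (v≈240), so the hook is placed. Next I pull straight out along the rack's -y.

Call:
arm_command([
  {"xyz": [-0.0007, -0.01, 0], "turn": [0, 0, 0]},
  {"xyz": [-0.0008, -0.01, 0], "turn": [0, 0, 0]},
  {"xyz": [-0.0008, -0.01, 0], "turn": [0, 0, 0]},
  {"xyz": [-0.0008, -0.01, 0], "turn": [0, 0, 0]},
  {"xyz": [-0.001, -0.014, 0], "turn": [0, 0, 0]},
  {"xyz": [-0.0013, -0.018, 0], "turn": [0, 0, 0]},
  {"xyz": [-0.0013, -0.018, 0], "turn": [0, 0, 0]},
  {"xyz": [-0.0013, -0.018, 0], "turn": [0, 0, 0]},
  {"xyz": [-0.0013, -0.018, 0], "turn": [0, 0, 0]},
  {"xyz": [-0.0007, -0.01, 0], "turn": [0, 0, 0]},
  {"xyz": [0, 0, 0], "turn": [0, 0, 0]},
])

```text
clock: 8.95
eef_pos: [632.0, 8.4, 67.5]
eef_rot: [-3.142, 0.0, 3.064]
wrist_force: [-0.1, -0.1, -0.7]
finger_gap: 15.7
```

Run:
```python
from h import *
s=read_state();print(s["clock"],s["eef_pos"],s["eef_rot"],s["wrist_force"])
c=cam("top");crop(c,120,130,320,260,3.8,"t6.png")
```

```text
8.95 [632.02293252   8.42437449  67.45343025] [-3.14154139e+00  1.40939076e-05  3.06389211e+00] [-0.09910324 -0.11920943 -0.65997675]
```

View pics/t6.png

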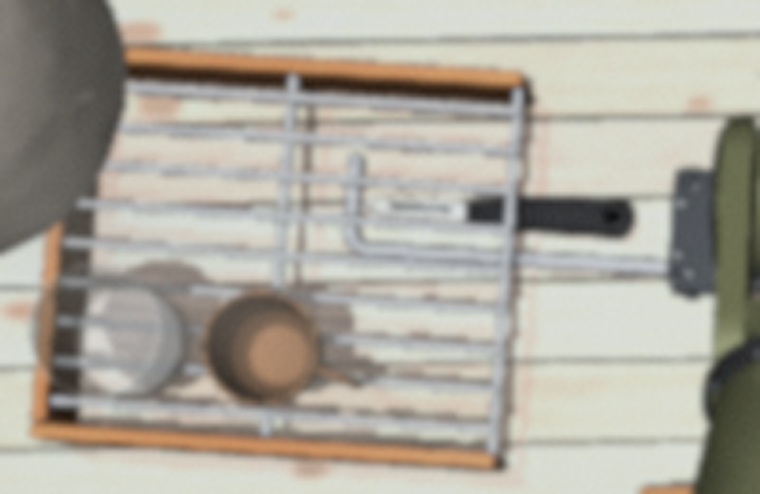

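It's hooked: the toe is at u≈355 and the handle is already out at u≈630. The cup and tumbler haven't moved. I'll keep pulling.

Call:
arm_command([
  {"xyz": [-0.0008, -0.01, 0], "turn": [0, 0, 0]},
  {"xyz": [-0.0013, -0.018, 0], "turn": [0, 0, 0]},
  {"xyz": [-0.0014, -0.018, 0], "turn": [0, 0, 0]},
  {"xyz": [-0.0014, -0.018, 0], "turn": [0, 0, 0]},
  {"xyz": [-0.0014, -0.018, 0], "turn": [0, 0, 0]},
  {"xyz": [-0.0014, -0.018, 0], "turn": [0, 0, 0]},
  {"xyz": [-0.0014, -0.018, 0], "turn": [0, 0, 0]},
  {"xyz": [-0.0014, -0.018, 0], "turn": [0, 0, 0]},
  {"xyz": [-0.0013, -0.017, 0], "turn": [0, 0, 0]},
  {"xyz": [-0.0008, -0.011, 0], "turn": [0, 0, 0]},
  {"xyz": [0, 0, 0], "turn": [0, 0, 0]},
  {"xyz": [0, 0, 0], "turn": [0, 0, 0]},
])

```text
clock: 10.5
eef_pos: [619.5, -154.5, 67.4]
eef_rot: [3.142, -0.0, 3.065]
wrist_force: [0.6, -0.2, -2.5]
finger_gap: 15.7
```

Run:
```python
from h import *
s=read_state();print(s["clock"],s["eef_pos"],s["eef_rot"],s["wrist_force"])
c=cam("top");crop(c,120,130,420,260,2.6,"t7.png")
c=cam("scene");crop(c,240,140,440,300,4,"s7.png")
```

```text
10.5 [ 619.45173125 -154.5000293    67.39237962] [ 3.14156872e+00 -1.05652344e-04  3.06510671e+00] [ 0.60172993 -0.22859772 -2.54022299]
```

View pics/t7.png

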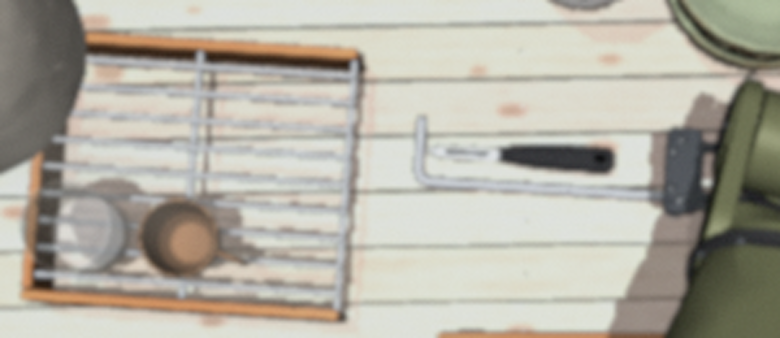

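View pics/s7.png

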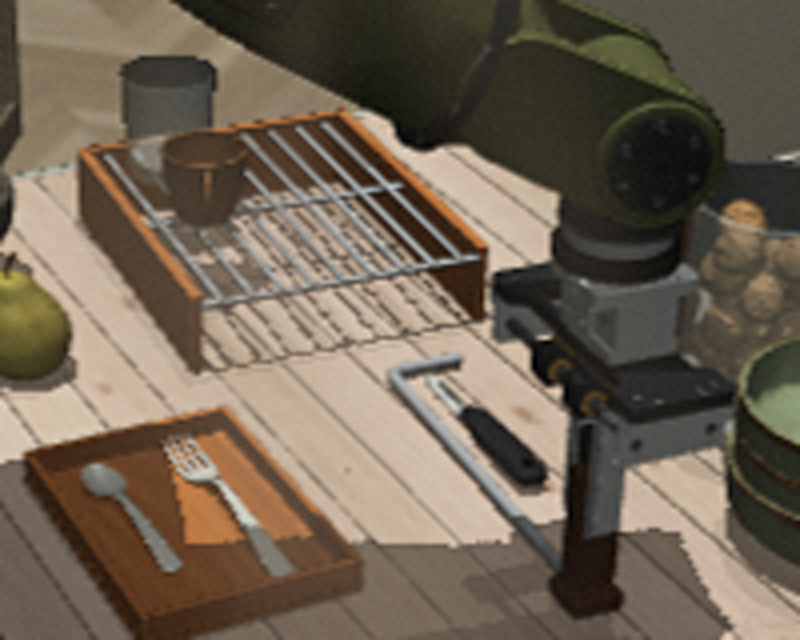

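The peeler is fully out, with its tip at u≈435 against the rack front at u≈345. I'll lift the rod straight up, move it aside towards -x and set it down.

Call:
arm_command([
  {"xyz": [0, 0, 0.01], "turn": [0, 0, 0]},
  {"xyz": [0, 0, 0.02], "turn": [0, 0, 0]},
  {"xyz": [0, 0, 0.02], "turn": [0, 0, 0]},
  {"xyz": [-0.02, -0.008, 0], "turn": [0, 0, 0]},
  {"xyz": [-0.03, -0.01, 0], "turn": [0, 0, 0]},
  {"xyz": [-0.024, -0.008, 0], "turn": [0, 0, 0]},
  {"xyz": [-0.01, -0.004, 0], "turn": [0, 0, 0]},
  {"xyz": [0, 0, -0.02], "turn": [0, 0, 0]},
  {"xyz": [0, 0, -0.02], "turn": [0, 0, 0]},
  {"xyz": [0, 0, -0.007], "turn": [0, 0, 0]},
  {"xyz": [0, 0, -0.003], "turn": [0, 0, 0]},
  {"xyz": [0, 0, 0], "turn": [0, 0, 0]},
])

```text
clock: 12.1
eef_pos: [535.8, -184.9, 68.0]
eef_rot: [-3.141, 0.001, 3.065]
wrist_force: [0.6, -0.3, -1.5]
finger_gap: 15.5
```

Call:
arm_command([
  {"xyz": [0, 0, -0.001], "turn": [0, 0, 0]},
  {"xyz": [0, 0, 0], "turn": [0, 0, 0]},
  {"xyz": [0, 0, 0], "turn": [0, 0, 0]},
])

```text
clock: 12.48
eef_pos: [535.5, -184.9, 66.6]
eef_rot: [-3.142, 0.0, 3.065]
wrist_force: [0.1, -0.0, -2.0]
finger_gap: 15.8
```

Run:
```python
from h import *
s=read_state();print(s["clock"],s["eef_pos"],s["eef_rot"],s["wrist_force"])
c=cam("scene");crop(c,240,140,440,300,4,"s8.png")
c=cam("top");crop(c,200,150,350,250,5,"t8.png")
# peeler mask
im=c["color"].astype(int)
```

```text
12.475 [ 535.50682526 -184.86976066   66.62150095] [-3.14152952e+00  2.59555695e-04  3.06478843e+00] [ 0.1078683  -0.00246859 -2.04080725]
```

View pics/s8.png

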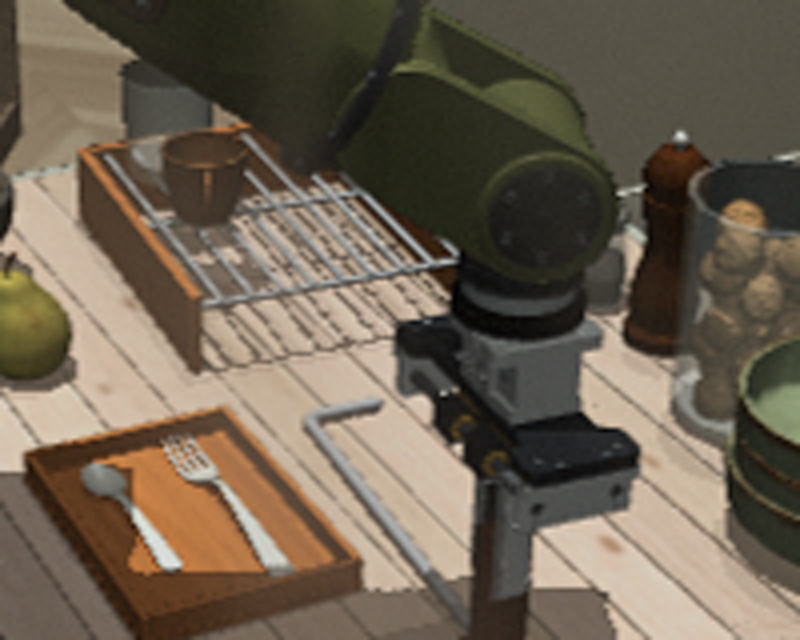

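View pics/t8.png

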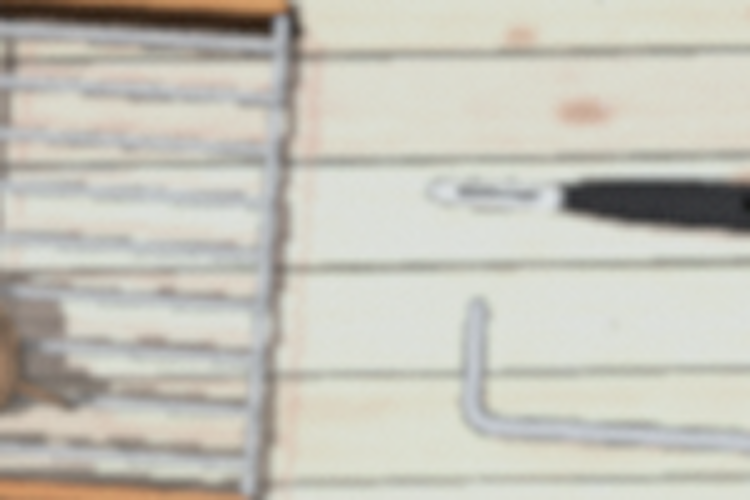

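Call:
arm_command([
  {"xyz": [0, 0, -0.001], "turn": [0, 0, 0]},
  {"xyz": [0, 0, 0], "turn": [0, 0, 0]},
  {"xyz": [0, 0, 0], "turn": [0, 0, 0]},
])

```text
clock: 12.95
eef_pos: [535.6, -184.9, 66.4]
eef_rot: [-3.141, 0.001, 3.065]
wrist_force: [-4.3, 1.5, 8.8]
finger_gap: 16.0
```

Call:
arm_command([
  {"xyz": [0, 0, 0.0005], "turn": [0, 0, 0]},
  {"xyz": [0, 0, 0], "turn": [0, 0, 0]},
  {"xyz": [0, 0, 0], "turn": [0, 0, 0]},
  {"xyz": [0, 0, 0], "turn": [0, 0, 0]},
  {"xyz": [0, 0, 0], "turn": [0, 0, 0]},
  {"xyz": [0, 0, 0], "turn": [0, 0, 0]},
], gripper=0)

```text
clock: 13.7
eef_pos: [535.4, -184.8, 65.9]
eef_rot: [3.142, -0.0, 3.065]
wrist_force: [0.3, 0.9, 0.3]
finger_gap: 72.7
```

Call:
arm_command([
  {"xyz": [0, 0, 0.02], "turn": [0, 0, 0]},
  {"xyz": [0, 0, 0.03], "turn": [0, 0, 0]},
  {"xyz": [0, 0, 0.04], "turn": [0, 0, 0]},
  {"xyz": [0, 0, 0.04], "turn": [0, 0, 0]},
  {"xyz": [0, 0, 0.02], "turn": [0, 0, 0]},
  {"xyz": [0, 0, 0], "turn": [0, 0, 0]},
])

```text
clock: 14.45
eef_pos: [535.8, -185.0, 217.1]
eef_rot: [-3.141, 0.002, 3.065]
wrist_force: [0.7, -0.1, -0.3]
finger_gap: 94.2
```

Run:
```python
from h import *
s=read_state();print(s["clock"],s["eef_pos"],s["eef_rot"],s["wrist_force"],s["joints"])
c=cam("wrist");cv2.imwrite("pics/w9.png",c["color"][:,:,::-1])
c=cam("top");crop(c,250,150,400,250,5,"t9.png")
```

```text
14.45 [ 535.84613465 -185.00753576  217.1286497 ] [-3.14076998e+00  2.45692829e-03  3.06482685e+00] [ 0.73907126 -0.12458239 -0.25697439] [-3.97052964e-01  3.35573360e-01  1.47258009e+00 -7.51751198e-06
  1.33084821e+00 -1.89108070e+00]
```

View pics/w9.png

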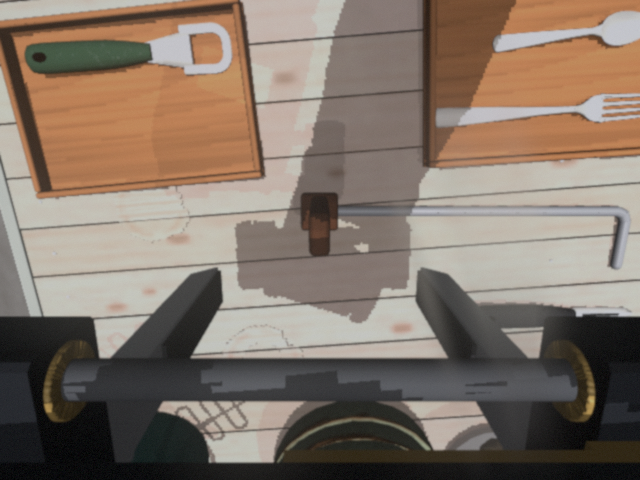

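View pics/t9.png

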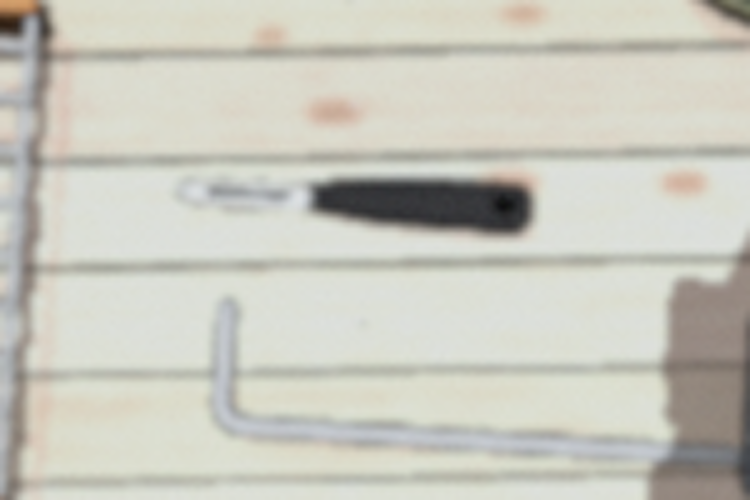

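The rod stands upright with its foot at (320,210) in the wrist view. The peeler runs from (180,192) to (532,208) in the top crop.

Run:
```python
from h import *
c=cam("top")
f=lambda u,v,z:ray(c,250+(u+.5)/5-.5,150+(v+.5)/5-.5,z)
a=f(180,192,9);b=f(532,208,9);d=a-b
print(a,b,(a+b)/2,np.linalg.norm(d[:2]),np.arctan2(d[1],d[0]))
# handle mask for axis
im=c["color"][175:205,300:362].astype(int);m=(im.max(2)<90).astype(np.uint8)
ys,xs=np.nonzero(m);print(len(xs))
pts=np.array([ray(c,x+300,y+175,14)[:2] for x,y in zip(xs,ys)])
mu=pts.mean(0);w,V=np.linalg.eigh(np.cov((pts-mu).T));v=V[:,1];print(mu,np.arctan2(v[1],v[0]))
t=(pts-mu)@v;n=(pts-mu)@V[:,0];print(t.min(),t.max(),n.min(),n.max())
G=lambda u,v,z:ray(c,430+(u+.5)/6-.5,245+(v+.5)/6-.5,z)
q=np.array([G(*q,24) for q in [(85,80),(632,68),(652,452),(100,468)]]);print("tray",q.mean(0), np.arctan2(*(q[0]-q[3])[1::-1]))
```

```text
[671.57213783 130.25320188   9.        ] [661.25939163 -35.43171458   9.        ] [666.41576473  47.41074365   9.        ] 166.00555495835565 1.508633400961319
307
[663.3158423   12.46538399] 1.501410016098188
-45.39825701573311 53.34022258408745 -9.832121498688352 9.754623477596862
tray [ 428.11930571 -340.07822491   24.        ] 0.014318259771083962
```

Call:
arm_command([
  {"xyz": [0.014, 0.023, 0], "turn": [0, 0, -0.15]},
  {"xyz": [0.014, 0.023, 0], "turn": [0, 0, -0.18]},
  {"xyz": [0.014, 0.023, 0], "turn": [0, 0, -0.18]},
  {"xyz": [0.014, 0.023, -0.01], "turn": [0, 0, -0.18]},
  {"xyz": [0.014, 0.023, -0.01], "turn": [0, 0, -0.18]},
  {"xyz": [0.014, 0.023, -0.01], "turn": [0, 0, -0.18]},
  {"xyz": [0.014, 0.023, -0.01], "turn": [0, 0, -0.18]},
  {"xyz": [0.014, 0.023, -0.02], "turn": [0, 0, -0.18]},
  {"xyz": [0.014, 0.023, -0.02], "turn": [0, 0, -0.15]},
  {"xyz": [0.002, 0.003, -0.017], "turn": [0, 0, 0]},
  {"xyz": [0, 0, 0], "turn": [0, 0, 0]},
  {"xyz": [0, 0, 0], "turn": [0, 0, 0]},
], gripper=0)

```text
clock: 16.1
eef_pos: [663.4, 24.3, 119.6]
eef_rot: [3.141, 0.0, 1.506]
wrist_force: [-0.2, 0.2, 0.3]
finger_gap: 94.1
```

Run:
```python
from h import *
s=read_state();print(s["clock"],s["eef_pos"],s["eef_rot"],s["joints"])
c=cam("wrist");cv2.imwrite("pics/w10.png",c["color"][:,:,::-1])
```

```text
16.1 [663.40098347  24.28955824 119.58732387] [3.14098889e+00 4.31099703e-05 1.50566738e+00] [-1.85360543e-02  6.36892460e-01  1.26222186e+00 -7.52164294e-05
  1.24187723e+00  4.66171506e-02]
```

View pics/w10.png

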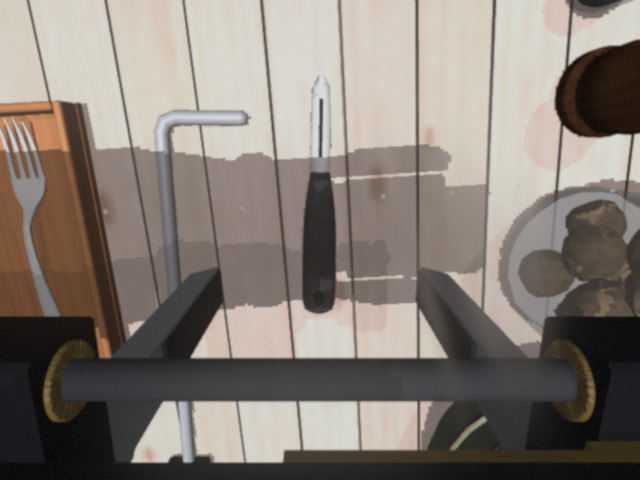

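Run:
```python
from h import *
c=cam("wrist")
for q in [(321,76),(319,312),(320,172),(319,240)]: print(q,ray(c,*q,9))
```

```text
(321, 76) [672.96892698 131.83009492   9.        ]
(319, 312) [660.53761541 -36.42115641   9.        ]
(320, 172) [668.21502574  69.25463982   9.        ]
(319, 240) [664.28352938  20.30841395   9.        ]
```

The wrist view agrees (168.7 mm long, centre (667,48)), so I descend and grasp.

Call:
arm_command([
  {"xyz": [0.001, 0, -0.03], "turn": [0, 0, 0]},
  {"xyz": [0, 0, -0.035], "turn": [0, 0, 0]},
  {"xyz": [0, 0, -0.025], "turn": [0, 0, 0]},
  {"xyz": [0, 0, -0.012], "turn": [0, 0, 0]},
  {"xyz": [0, 0, -0.004], "turn": [0, 0, 0]},
  {"xyz": [0, 0, 0], "turn": [0, 0, 0]},
  {"xyz": [0, 0, 0], "turn": [0, 0, 0]},
], gripper=0.3)

```text
clock: 17.08
eef_pos: [664.9, 25.1, 14.0]
eef_rot: [3.14, -0.0, 1.505]
wrist_force: [0.1, -0.5, 0.1]
finger_gap: 65.7
```

Call:
arm_command([
  {"xyz": [0, 0, 0], "turn": [0, 0, 0]},
  {"xyz": [0, 0, 0], "turn": [0, 0, 0]},
  {"xyz": [0, 0, 0], "turn": [0, 0, 0]},
  {"xyz": [0, 0, 0], "turn": [0, 0, 0]},
  {"xyz": [0, 0, 0], "turn": [0, 0, 0]},
  {"xyz": [0, 0, 0], "turn": [0, 0, 0]},
  {"xyz": [0, 0, 0], "turn": [0, 0, 0]},
  {"xyz": [0, 0, 0], "turn": [0, 0, 0]},
], gripper=1, force=30)

```text
clock: 18.08
eef_pos: [664.4, 25.1, 12.9]
eef_rot: [-3.142, 0.0, 1.505]
wrist_force: [-0.2, -0.0, -0.5]
finger_gap: 25.0
```

Call:
arm_command([
  {"xyz": [0, 0, 0.02], "turn": [0, 0, 0]},
  {"xyz": [0, 0, 0.04], "turn": [0, 0, 0]},
  {"xyz": [0, 0, 0.045], "turn": [0, 0, 0]},
  {"xyz": [0, 0, 0.035], "turn": [0, 0, 0]},
  {"xyz": [-0.012, -0.022, 0], "turn": [0, 0, 0.01]},
  {"xyz": [-0.021, -0.039, 0], "turn": [0, 0, 0.015]},
  {"xyz": [-0.023, -0.043, 0], "turn": [0, 0, 0.015]},
  {"xyz": [-0.023, -0.043, 0], "turn": [0, 0, 0.015]},
  {"xyz": [-0.023, -0.043, 0], "turn": [0, 0, 0.015]},
  {"xyz": [-0.023, -0.043, 0], "turn": [0, 0, 0.015]},
  {"xyz": [-0.023, -0.043, 0], "turn": [0, 0, 0]},
  {"xyz": [-0.023, -0.043, 0], "turn": [0, 0, 0]},
])

```text
clock: 19.58
eef_pos: [492.6, -295.3, 154.6]
eef_rot: [3.14, 0.001, 1.59]
wrist_force: [0.2, -0.4, -0.7]
finger_gap: 24.5
```

Call:
arm_command([
  {"xyz": [-0.02, -0.038, 0], "turn": [0, 0, 0]},
  {"xyz": [-0.016, -0.031, -0.01], "turn": [0, 0, 0]},
  {"xyz": [0, 0, -0.025], "turn": [0, 0, 0]},
  {"xyz": [0, 0, -0.02], "turn": [0, 0, 0]},
  {"xyz": [0, 0, 0], "turn": [0, 0, 0]},
  {"xyz": [0, 0, 0], "turn": [0, 0, 0]},
])

```text
clock: 20.32
eef_pos: [457.9, -363.1, 99.6]
eef_rot: [3.14, 0.001, 1.59]
wrist_force: [-0.1, 0.2, -0.9]
finger_gap: 24.4
```

Run:
```python
from h import *
s=read_state();print(s["clock"],s["eef_pos"],s["eef_rot"],s["joints"],s["finger_gap"])
c=cam("wrist");cv2.imwrite("pics/w11.png",c["color"][:,:,::-1])
c=cam("scene");crop(c,280,220,460,420,3,"s11.png")
```

```text
20.325 [ 457.88892202 -363.14045098   99.55186706] [3.14025581e+00 1.21729651e-03 1.58994365e+00] [-7.33183825e-01  4.91873860e-01  1.54051425e+00  2.76976056e-05
  1.10739669e+00 -7.52344316e-01] 24.3624676338973
```

View pics/w11.png

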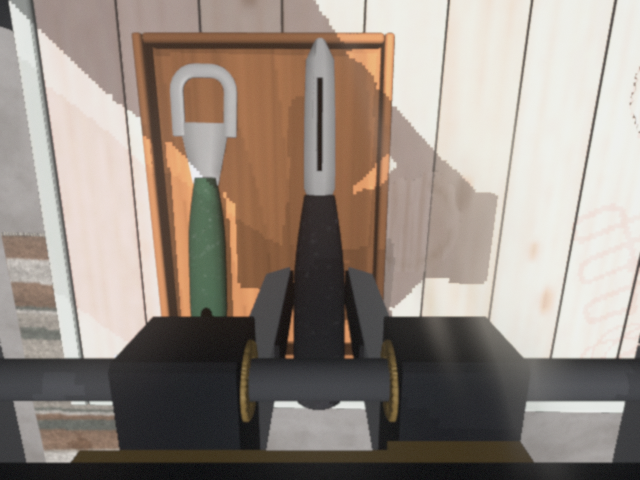

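View pics/s11.png

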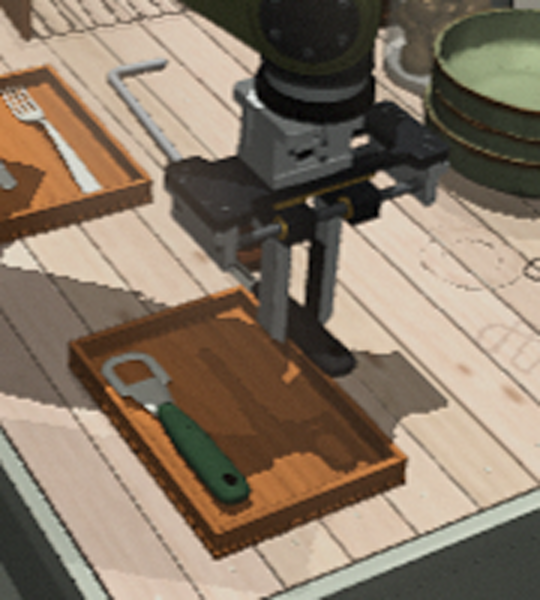

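Run:
```python
from h import *
c=cam("wrist")
for n,q,z in [("+y outer",(265,34),24),("+y inner",(265,46),24),("+x outer top",(393,40),24),("+x outer low",(386,260),24),("-x outer top",(134,38),24),("opener right edge",(237,100),20),("blade tip",(320,40),99.6+8-9)]: print(n,ray(c,*q,z))
```

```text
+y outer [ 426.08920726 -238.80651584   24.        ]
+y inner [ 425.99877137 -245.00265603   24.        ]
+x outer top [ 498.09026047 -240.50516365   24.        ]
+x outer low [ 501.99244261 -370.32823684   24.        ]
-x outer top [ 352.51941848 -242.28095189   24.        ]
opener right edge [ 408.49201777 -273.96445895   20.        ]
blade tip [ 456.89241857 -257.28042819   98.6       ]
```

Call:
arm_command([
  {"xyz": [-0.004, 0, -0.02], "turn": [0, 0, 0]},
  {"xyz": [0, 0, -0.03], "turn": [0, 0, 0]},
  {"xyz": [0, 0, -0.018], "turn": [0, 0, 0]},
  {"xyz": [0, 0, -0.007], "turn": [0, 0, 0]},
  {"xyz": [0, 0, -0.003], "turn": [0, 0, 0]},
  {"xyz": [0, 0, 0], "turn": [0, 0, 0]},
  {"xyz": [0, 0, 0], "turn": [0, 0, 0]},
])

```text
clock: 21.35
eef_pos: [453.7, -363.1, 20.6]
eef_rot: [3.141, 0.001, 1.59]
wrist_force: [0.2, 0.2, -0.2]
finger_gap: 24.7
```

Call:
arm_command([
  {"xyz": [0, 0, -0.001], "turn": [0, 0, 0]},
  {"xyz": [0, 0, 0], "turn": [0, 0, 0]},
  {"xyz": [0, 0, 0], "turn": [0, 0, 0]},
])

```text
clock: 21.72
eef_pos: [453.4, -362.9, 19.0]
eef_rot: [3.142, 0.0, 1.59]
wrist_force: [0.2, 0.4, -1.2]
finger_gap: 24.4
```

Call:
arm_command([
  {"xyz": [0, 0, 0], "turn": [0, 0, 0]},
  {"xyz": [0, 0, 0], "turn": [0, 0, 0]},
  {"xyz": [0, 0, 0], "turn": [0, 0, 0]},
  {"xyz": [0, 0, 0], "turn": [0, 0, 0]},
], gripper=0.58)

```text
clock: 22.22
eef_pos: [453.4, -362.8, 19.0]
eef_rot: [-3.142, 0.0, 1.59]
wrist_force: [-0.4, -0.3, -0.2]
finger_gap: 39.4
```

Call:
arm_command([
  {"xyz": [0, 0, 0.015], "turn": [0, 0, 0]},
  {"xyz": [0, 0, 0.03], "turn": [0, 0, 0]},
  {"xyz": [0, 0, 0.05], "turn": [0, 0, 0]},
  {"xyz": [0, 0, 0.05], "turn": [0, 0, 0]},
  {"xyz": [0, 0.03, 0.05], "turn": [0, 0, 0]},
  {"xyz": [-0.02, 0.05, 0.02], "turn": [0, 0, 0]},
  {"xyz": [-0.02, 0.05, 0], "turn": [0, 0, 0]},
  {"xyz": [0, 0.05, 0], "turn": [0, 0, 0]},
  {"xyz": [0, 0, 0], "turn": [0, 0, 0]},
  {"xyz": [0, 0, 0], "turn": [0, 0, 0]},
])

```text
clock: 23.48
eef_pos: [413.6, -183.2, 234.7]
eef_rot: [3.141, 0.001, 1.59]
wrist_force: [1.2, 0.1, -0.1]
finger_gap: 39.6
```

Run:
```python
from h import *
s=read_state();print(s["clock"],s["eef_pos"],s["eef_rot"],s["finger_gap"],s["wrist_force"])
c=cam("top");crop(c,120,130,560,340,1.8,"t12.png");crop(c,430,245,560,335,6,"t12b.png")
c=cam("scene");crop(c,240,140,480,420,2.1,"s12.png")
```

```text
23.475 [ 413.57976218 -183.2009278   234.71964797] [3.14063784e+00 7.31856186e-04 1.59024731e+00] 39.64497083774097 [ 1.17274287  0.13309748 -0.12182104]
```

View pics/t12.png

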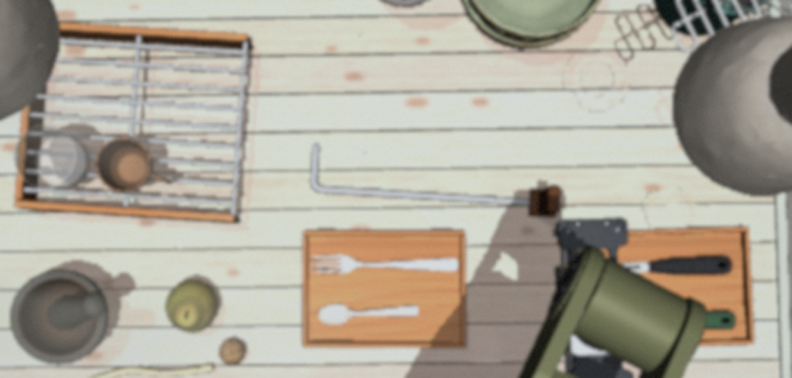

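View pics/t12b.png

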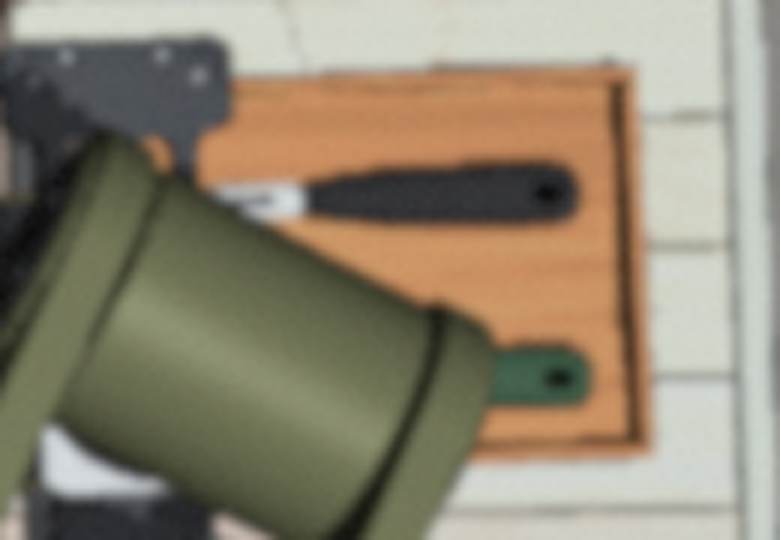

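View pics/s12.png

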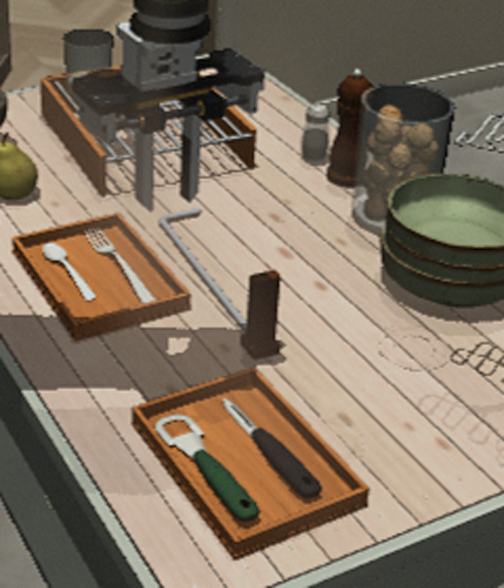

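The scene view shows the peeler flat in the tray beside the opener, from (230,402) to (312,492), and the rod upright at (262,310). The cup and tumbler are unmoved, and the arm touches nothing, so I'm handing in.

```bash
python3 -c "
from cell import *
print(sign_off())"
```

```text
the job is handed in; nothing more can be done
None
```

The job is done and handed in at about 23.5 s, well under the 64 s limit.

- **Drawing the peeler out:** I took the rod by its grip, slid its toe under the rack beside the peeler, hooked it behind the blade end and pulled the peeler all the way out. Nothing but the rod touched it while it was under the rack.
- **Rod:** I stood it back upright on the table before picking up the peeler. It was still standing in the last pictures.
- **Peeler:** It lies flat on the floor of the tray with the opener, along the opener's length with a clear gap between them.
- **Last checks:** In the final top view the cup and tumbler are where they started, and in the final scene view the opener looks undisturbed in its tray. The wrist force never read above about 10 N, and the arm was clear of everything. In the last top view the arm hid part of the peeler and opener, so I checked those in the scene view.

No check failed. The only disagreements were measurements differing by a few millimetres between camera views. The first two move calls were refused for a missing field and moved nothing.

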